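Square a mosaic block into the corner jig

TASK

Slide the blue mosaic block across the bench into the corner of the red jig, its long side flush against the long stop and its end flush against the short stop, and finish while still holding it there, pressed firmly against both stops at once. Its mortar is still soft, so slide it flat on the bench and never lift or tip it, and leave the orange block, the jar and the brush where they are.

Things in the scene. Friction and masses are not known exactly. Their poses are not given: they have to be found in the camera images.
- blue_block: Cast smooth grey block, 100 mm (own x) by 60 mm (own y) by 40 mm high, about 0.5 kg, with a top of 5 by 3 blue mosaic squares. Loose, lying flat on the bench, on which it slides easily, as it does along the stops (friction about 0.35). Origin: centre of its underside; z up. It is the same turned half round.
- orange_block: A second block of the same shape and size with orange and red mosaic squares; leave it alone. Origin: centre of its underside. The two blocks may swap places.
- jig: Corner jig fixed to the bench. Origin: the inner corner, at bench level, where the inner faces of the two stops meet. Own x runs along the long stop, own y along the short stop, z up. The block's place is on the negative side of both: when home its centre is at x = -50 mm, y = -30 mm, its long side along x. Flat red painted lines mark the other two sides of that place.
- long_stop: Long red-painted metal stop of the jig: a fixed bar 18 mm wide and 14 mm high. Origin and axes are those of the jig; its inner face is the plane y = 0 of the jig, the bar lies at y = 0 to 18 mm and x = -160 to +18 mm.
- short_stop: Short red-painted metal stop of the jig: a fixed bar 18 mm wide and 14 mm high. Origin and axes are those of the jig; its inner face is the plane x = 0 of the jig, the bar lies at x = 0 to 18 mm and y = -90 mm to 0.
- jar: Glass jar with a steel lid, 66 mm in diameter, 100 mm high, standing upright. Origin: centre of its underside. Leave it alone.
- brush: Hand brush lying on the bench beyond the jig, about 200 mm long. Leave it alone.

How it is judged:
By the outcome, as a careful person would: the job done as asked, in the order asked, and still so for the second after the job is handed in, while the arm keeps its last pose, push and grip.
It also fails if it takes over 69 s, if anything falls off the work surface, if the arm or the gripper's body presses on something with over 40 N, if the wrist force passes 120 N, or if a joint passes its speed limit or range.

ROBOT

A 7-joint arm with a two-finger parallel gripper is mounted at the origin on the work surface. World frame = base frame: x ahead of the robot, y to its left, z up, the work surface at z = 0. Lengths are in m, angles in degrees, forces in N, time in s.
With the tool pointing down it reaches from about 0.35 to 0.775 m from the base axis. Payload 3.1 kg.
Tool frame: the origin (TCP) lies on the centre line of the jaws, within the pads' length; the fingertips stand 17 mm ahead of it and the grasp point (between the pads) lies 2 mm behind it (robot.tip_reach is the distance from the TCP to the fingertips, in m); z points along the fingers, y is the line along which they close (so a half turn about z gives the same grasp; the last joint's range is limited). The gripper opens to 85 mm and grips with 20 to 120 N. Pads are 22 mm wide; open, the fingers measure 114 mm over their backs; the gripper's body (76 mm by 85 mm) begins 54 mm behind the grasp point. The pads swing forward as they close: fully open they stand 13 mm farther back than shut.
Start: joints at [-75.957, 17.813, 0.802, 86.603, -0.252, 75.585, -1.558], TCP at [0.156, 0.528, 0.248] pointing down, gripper open.
Joint ranges: [-154.91, 154.91], [-16.99, 109.72], [-72.82, 74.43], [7.12, 147.25], [-82.49, 262.49], [11.32, 116.49], [-174.64, 174.64]. Speed limits (degrees/s): [159.86, 159.86, 180, 180, 180, 180, 180].

INTERFACE

Orientations are given as [roll, pitch, yaw] about the fixed x, y, z axes, in that order (R = Rz(yaw) Ry(pitch) Rx(roll)).
In Python, from station import robot, fingers, vision, workorder, recognise gives the robot as it stands. Calls block until the motion is done:
- robot.move_to(position, orientation): joint-space move of the TCP to a pose.
- robot.line_to(position, orientation=None, velocity=0.15, f_stop=None): straight line of the TCP; orientation=None keeps the orientation; velocity is the mean speed in m/s. With f_stop (N) it stops when the force on the tool has changed by that much, and returns True; else False.
- robot.move_j(angles): joint-space move.
- fingers.gripper_to(opening, force=None): opening from 0.0 (shut) to 1.0 (fully open); force is the grip in N (None keeps the last); returns when the fingers have stopped.
- robot.pause(seconds).
- robot.inverse_kinematics(position, orientation): joint angles nearest the present ones, or None.
- vision.grab_frame(name): name is "side" or "top" or "wrist"; returns the picture (384x512x3 uint8, red, green, blue); there is no depth.
- vision.calibration(name): a dict with "mtx" (3x3 intrinsics, pixels), "k1" (the pictures are not rectified: a ray, as slopes to the right and down, at radius r is drawn at 1 + k1 r^2 times it, then the intrinsics apply), "extrinsics" (4x4, takes a point from world to camera coordinates); the wrist camera has in their place "T_tool_cam" (4x4, takes a point from camera to tool coordinates, whose origin is the TCP and whose axes are the flange's). Camera axes: x right, y up, looking along -z (the intrinsics and any distortion apply to the point x, -y, -z); pixel columns grow to the right and rows downward; lengths in m; the calibration is good to about 2 mm. A picture is of the moment at which its call begins: read the wrist's pose just before it. calibration takes no time and is no camera call.
A pose or a line that the arm cannot do raises robot.PlanningError and nothing moves.
- workorder.close_job(): hands the job in; it is judged then, once.
Trained networks look in the newest picture that a camera, given by its name, has taken for a name from the list of things; names that differ only in an ending like _2 or _b are one class to them, and where a whole thing is asked for, a point or a joint stands for the part that bears it (a point fixed in the world has none). Each returns a list of dicts, best first, with "p" (0 to 1); they miss things now and then, are a little off and sometimes report something else, mostly with a low value. They report only what shows in the picture. A call takes as long as a camera call.
- recognise(label, camera): "rect" ([centre column, centre row, width, height] in pixels, round what is visible of it).
Readings, each from a call of its own:
- robot.current_time_s(): time.
- robot.current_joint_positions(): joint angles.
- robot.current_dq(): joint speeds.
- robot.current_joint_torque(): joint torques, N m.
- robot.current_tool_pos(): TCP position.
- robot.current_eef_rot(): TCP orientation.
- robot.current_contact_force(): force on the tool from outside, world axes, zero at the start.
- robot.current_torque(): the same for the moment, N m.
- robot.current_finger_gap(): opening from 0.0 (shut) to 1.0 (fully open).
- robot.current_gripper_force(): force on a finger pad.
Only numpy, scipy, OpenCV 4.12 (cv2) and the standard library are available. Lean on these libraries where they do the work, as an engineer would, in place of code of your own. Each camera call takes 0.05 s, during which the arm holds its last target. There are 200 camera calls.

## Working session

There is one attempt and no reset: what is moved stays moved. The work goes in short steps, each a Python script; the robot and the scene stay as the last script left them, time stands still between calls to the robot, and variables do not carry over. Pictures are saved under pics/ and viewed, at most 10 in all, crops included, and the job is handed in when it is done.

```bash
mkdir -p pics; ls; python3 - <<'E'
from station import robot, fingers, vision, workorder, recognise
import cv2,numpy as np
for c in ("top","side"):
    im=vision.grab_frame(c); cv2.imwrite(f"pics/{c}0.png",cv2.cvtColor(im,cv2.COLOR_RGB2BGR))
    k=vision.calibration(c); print(c,np.round(k["mtx"],1).tolist(),k["k1"],np.round(k["extrinsics"],4).tolist())
    for l in ("blue_block","orange_block","jig","long_stop","short_stop","jar","brush"):
        print(l,[(np.round(d["rect"],1).tolist(),round(d["p"],2)) for d in recognise(l,c)][:3])
print(vision.calibration("wrist"),robot.current_eef_rot(),robot.current_time_s())
E
```

```text
pics
top [[496.7, 0.0, 240.6], [0.0, 496.7, 199.0], [0.0, 0.0, 1.0]] -0.20772068705514934 [[-0.0107, -0.9996, -0.0274, 0.0635], [0.9926, -0.0139, 0.121, -0.6102], [-0.1213, -0.0259, 0.9923, -1.2785], [0.0, 0.0, 0.0, 1.0]]
blue_block [([334.0, 194.7, 31.4, 41.7], 0.93)]
orange_block [([370.4, 259.7, 34.8, 38.0], 0.69)]
jig [([232.5, 221.1, 37.8, 67.9], 0.8)]
long_stop [([220.2, 222.6, 16.3, 63.2], 0.6)]
short_stop [([236.9, 191.9, 31.0, 5.7], 0.66)]
jar [([236.3, 190.9, 33.3, 9.0], 0.65)]
brush [([279.3, 150.6, 14.2, 72.3], 0.66)]
side [[431.6, 0.0, 247.5], [0.0, 431.6, 184.5], [0.0, 0.0, 1.0]] -0.11016525274935828 [[0.9936, -0.1121, -0.0122, -0.5951], [0.0879, 0.7019, 0.7069, -0.0974], [-0.0707, -0.7034, 0.7072, -1.003], [0.0, 0.0, 0.0, 1.0]]
blue_block [([275.1, 267.5, 54.2, 42.8], 0.64)]
orange_block [([184.5, 312.5, 59.8, 56.7], 0.72), ([273.1, 267.8, 54.1, 44.4], 0.28)]
jig [([228.9, 180.6, 83.5, 28.1], 0.98)]
long_stop [([222.0, 173.2, 68.7, 15.5], 0.61)]
short_stop [([260.0, 181.8, 14.2, 27.0], 0.54)]
jar [([224.0, 101.3, 23.8, 40.3], 0.55)]
brush [([313.4, 212.2, 89.1, 14.8], 0.6), ([221.5, 173.8, 69.2, 18.9], 0.23)]
{'mtx': array([[264.73710417,   0.        , 257.59166595],
       [  0.        , 264.73710417, 191.87949024],
       [  0.        ,   0.        ,   1.        ]]), 'k1': -0.04803832491779886, 'T_tool_cam': array([[ 2.29143665e-04,  9.62932446e-01,  2.69742566e-01,
         6.95966251e-02],
       [ 9.99999970e-01, -1.98496923e-04, -1.40891852e-04,
        -1.15342290e-03],
       [-8.21262664e-05,  2.69742590e-01, -9.62932463e-01,
        -1.25708315e-01],
       [ 0.00000000e+00,  0.00000000e+00,  0.00000000e+00,
         1.00000000e+00]])} [1.79996950e+02 1.82061699e-04 1.63573168e+02] 0.8
```

View pics/top0.png

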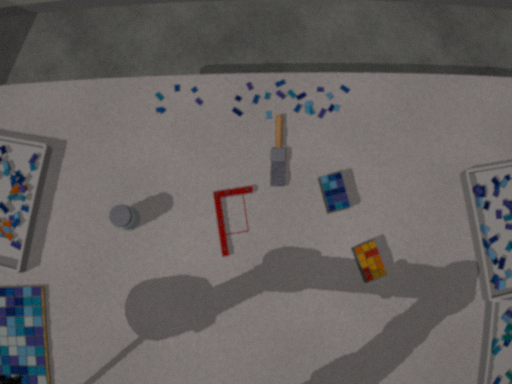

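View pics/side0.png

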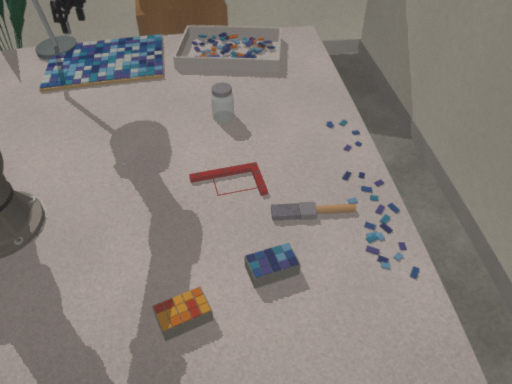

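Top: the blue block is at about (334,193), the jig corner at about (217,192) with its place to the right, and the brush's lower end is at about (278,187), between them. The orange block is at (370,260) and the jar at (123,217). The side view agrees, though the net's "jar" in the top view is wrong. Next I'll take close wrist views of the block and the jig.

```bash
cat > h.py <<'E'
from station import robot, fingers, vision, workorder, recognise
import cv2,numpy as np
from scipy.spatial.transform import Rotation as Ro
F=np.diag([1,-1,-1.])
def tool():
    T=np.eye(4);T[:3,:3]=Ro.from_euler('xyz',robot.current_eef_rot(),degrees=True).as_matrix();T[:3,3]=robot.current_tool_pos();return T
def campose(c,T=None):  # camera -> world
    k=vision.calibration(c)
    return T@k["T_tool_cam"] if c=="wrist" else np.linalg.inv(k["extrinsics"])
def ray(c,uv,M):
    k=vision.calibration(c);d=(np.asarray(uv,float)-k["mtx"][:2,2])/k["mtx"][0,0];s=d.copy()
    for _ in range(20): s=d/(1+k["k1"]*(s@s))
    return M[:3,3],M[:3,:3]@F@np.r_[s,1]
def onplane(c,uv,z,M):
    o,d=ray(c,uv,M);return o+d*(z-o[2])/d[2]
def proj(c,P,M):
    k=vision.calibration(c);p=(np.atleast_2d(P)-M[:3,3])@M[:3,:3]@F
    s=p[:,:2]/p[:,2:];return s*(1+k["k1"]*(s**2).sum(1,keepdims=True))*k["mtx"][0,0]+k["mtx"][:2,2]
def snap(c,name):
    M=campose(c,tool() if c=="wrist" else None);im=vision.grab_frame(c)
    cv2.imwrite(f"pics/{name}.png",cv2.cvtColor(im,cv2.COLOR_RGB2BGR));np.save(f"pics/{name}.npy",M);return im,M
E
python3 - <<'E'
from h import *
M=campose("top")
b=onplane("top",(334,193),.04,M);j=onplane("top",(225,200),.0,M)
jc=onplane("top",(237,213),0,M)
print("blue",b,"jigcorner",j,jc)
print("brush end",onplane("top",(278,187),.01,M),"jar lid",onplane("top",(123,217),.1,M),"orange",onplane("top",(370,260),.04,M))
for n,p in (("b1",b+[0,0.03,0]),("b2",b+[-.06,-.02,0]),("j1",jc+[0,-.03,0]),("j2",jc+[-.06,.02,0])):
    robot.move_to([p[0],p[1],.22],[180,0,10]); im,_=snap("wrist",n)
    for l in ("blue_block","long_stop","short_stop"):
        print(n,l,[(np.round(d["rect"]).tolist(),round(d["p"],2)) for d in recognise(l,"wrist")][:2])
print(robot.current_time_s(),robot.current_joint_positions())
a=[cv2.imread(f"pics/{n}.png") for n in("b1","b2","j1","j2")]
m=np.vstack([np.hstack(a[:2]),np.hstack(a[2:])]);cv2.imwrite("pics/m1.png",cv2.resize(m,(800,600),interpolation=cv2.INTER_AREA))
E
```

```text
blue [ 0.62325897 -0.19239772  0.04      ] jigcorner [0.61343025 0.09957844 0.        ] [0.57737577 0.06715923 0.        ]
brush end [ 0.6457258  -0.04513879  0.01      ] jar lid [0.56114843 0.35610029 0.1       ] orange [ 0.44400665 -0.28337286  0.04      ]
b1 blue_block [([286.0, 177.0, 51.0, 88.0], 0.95)]
b1 long_stop [([55.0, 187.0, 37.0, 131.0], 0.91)]
b1 short_stop [([84.0, 133.0, 78.0, 21.0], 0.64)]
b2 blue_block [([253.0, 118.0, 53.0, 96.0], 0.67)]
b2 long_stop [([20.0, 138.0, 36.0, 139.0], 0.91)]
b2 short_stop [([44.0, 77.0, 79.0, 20.0], 0.77)]
j1 blue_block [([446.0, 169.0, 74.0, 86.0], 0.93)]
j1 long_stop [([198.0, 181.0, 18.0, 134.0], 0.87)]
j1 short_stop [([239.0, 124.0, 77.0, 23.0], 0.74)]
j2 blue_block [([485.0, 129.0, 51.0, 91.0], 0.63)]
j2 long_stop [([248.0, 139.0, 18.0, 144.0], 0.59)]
j2 short_stop [([293.0, 78.0, 79.0, 22.0], 0.84)]
6.3333 [-61.12148086  29.52792932  72.13611742  94.8898033  -28.73859611
  76.92661964 -64.56975782]
```

View pics/m1.png

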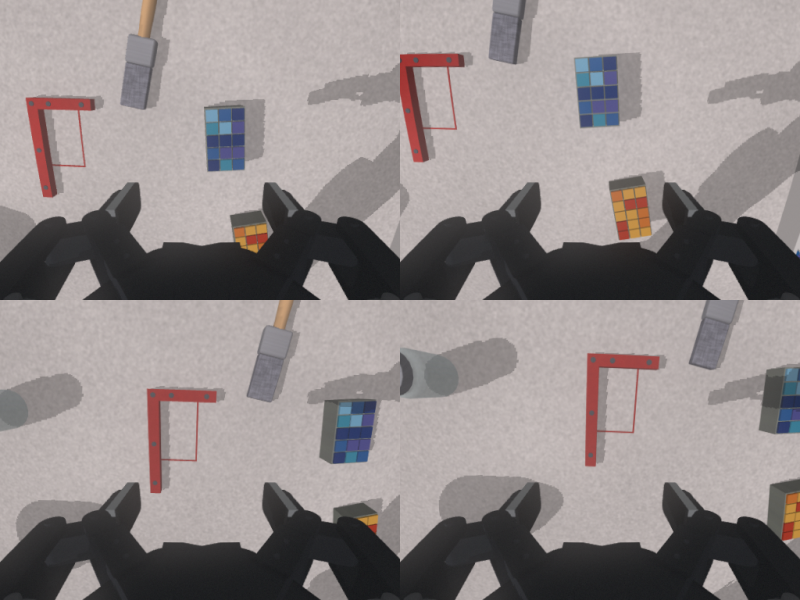

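The wrist views show the block, jig and brush clearly (b1: block at about (286,177), jig corner at about (52,132) in full-size pixels). I'll fit the poses by reprojecting models onto the colour masks.

```bash
cat > fit.py <<'E'
from h import *
from scipy.optimize import minimize
S=4
def load(n):
    im=cv2.imread(f"pics/{n}.png");return cv2.cvtColor(im,cv2.COLOR_BGR2HSV),np.load(f"pics/{n}.npy")
def redmask(h): return ((((h[...,0]<6)|(h[...,0]>174))&(h[...,1]>110))).astype(np.uint8)
def bluemask(h): return ((h[...,0]>82)&(h[...,0]<140)&(h[...,1]>70)).astype(np.uint8)
def biggest(m,k=5):
    m=cv2.morphologyEx(m,cv2.MORPH_CLOSE,np.ones((k,k)));n,l,s,_=cv2.connectedComponentsWithStats(m)
    return (l==1+np.argmax(s[1:,4])).astype(np.uint8)
def box(x0,x1,y0,y1,z0,z1): return np.array([[x,y,z] for x in(x0,x1) for y in(y0,y1) for z in(z0,z1)])
def place(P,q): 
    c,s=np.cos(q[2]),np.sin(q[2]);return P@np.array([[c,s,0],[-s,c,0],[0,0,1]])+[q[0],q[1],0]
def render(solids,q,M,cam):
    r=np.zeros((384*S,512*S),np.uint8)
    for P in solids:
        uv=cv2.convexHull((((proj(cam,place(P,q),M)+.5)*S-.5)*16).astype(np.float32)).astype(np.int32)
        cv2.fillPoly(r,[uv],1,shift=4)
    return cv2.resize(r.astype(np.float32),(512,384),interpolation=cv2.INTER_AREA)
def fit(views,mk,q0,cam="wrist"):
    def cost(q): return sum(np.abs(cv2.GaussianBlur(m-render(mk(q),q,M,cam),(0,0),1.)).sum() for m,M in views)
    q0=np.array(q0,float);st=np.array([.01,.01,.05,.006,.03][:len(q0)])
    for _ in range(2):
        r=minimize(cost,q0,method="Nelder-Mead",options=dict(initial_simplex=np.vstack([q0]+[q0+st*e for e in np.eye(len(q0))]),xatol=1e-5,fatol=.05,maxiter=400));q0=r.x;st=st/3
    return r.x,r.fun/sum(m.sum() for m,_ in views)
def jigs(q):
    h=q[3] if len(q)>3 else .014
    return [box(-.16,.018,0,.018,0,h),box(0,.018,-.09,0,0,h)]
def blk(q):
    z=q[3] if len(q)>3 else .04;s=q[4] if len(q)>4 else 1
    return [box(-.05*s,.05*s,-.03*s,.03*s,z,z)]
def views(names,f,k):
    o=[]
    for n in names:
        h,M=load(n);o.append((biggest(f(h),k).astype(np.float32),M))
    return o
E
cat > run1.py <<'E'
from fit import *
def red2(h): return cv2.morphologyEx(redmask(h),cv2.MORPH_OPEN,np.ones((3,3)))
def near(names,f,k,mk,q):
    o=[]
    for n in names:
        h,M=load(n);w=cv2.dilate(render(mk(q),q,M,"wrist"),np.ones((41,41)))>0
        o.append((biggest((f(h)*w).astype(np.uint8),k).astype(np.float32),M))
    return o
J0=[.62,.1,.1];B0=[.623,-.192,.15]
for ns in (["j1"],["j2"],["j1","j2"]):
    v=near(ns,red2,3,jigs,J0);q,e=fit(v,jigs,J0+([.014] if len(ns)>1 else []));print("jig",ns,np.round(q,4),np.degrees(q[2]),e)
for ns in (["b1"],["b2"],["b1","b2"]):
    v=near(ns,bluemask,5,blk,B0);q,e=fit(v,blk,B0+([.04,1] if len(ns)>1 else []));print("blk",ns,np.round(q,4),np.degrees(q[2]),e)
for yaw in (10,190,-170):
  for p in ([.623,-.192,.035],[.57,.06,.035],[.5,0,.035]): print(yaw,p,robot.inverse_kinematics(p,[180,0,yaw]))
E
python3 run1.py
```

```text
jig ['j1'] [0.6195 0.1099 0.131 ] 7.505038443587189 0.20628643957655668
jig ['j2'] [0.6194 0.1097 0.1382] 7.91889457142438 0.13642068607239938
jig ['j1', 'j2'] [0.6198 0.11   0.1365 0.0101] 7.819180748740359 0.15411279652234772
blk ['b1'] [ 0.6243 -0.1981  0.1894] 10.84906274768526 0.1114424030707002
blk ['b2'] [ 0.6246 -0.1989  0.2102] 12.04115911966193 0.12634065338636882
blk ['b1', 'b2'] [ 0.6263 -0.1977  0.2296  0.0413  0.9392] 13.15429376648473 0.018518411250375046
10 [0.623, -0.192, 0.035] [-15.06454401  50.16429981  52.68643365  85.08105982 -42.00560387
  65.86855758 -34.80519346]
10 [0.57, 0.06, 0.035] [-45.27671497  44.64225668  57.19392058  99.16082254 -42.62040198
  60.71660052 -53.21992387]
10 [0.5, 0, 0.035] [-44.63038002  38.00036804  59.20220398 110.89846872 -40.29416807
  54.85959507 -45.7214383 ]
190 [0.623, -0.192, 0.035] [ 49.56375156  56.12583402 -62.03760542  82.10408607  50.45109571
  71.99832114  82.65027789]
190 [0.57, 0.06, 0.035] [ 26.60425848  43.25609814 -51.5116313   96.27927884  38.37760999
  59.76321742  62.37275568]
190 [0.5, 0, 0.035] [ 36.08781719  35.81988069 -51.41930995 107.98262879  34.78694718
  53.31094086  68.07941497]
-170 [0.623, -0.192, 0.035] [ 49.56375156  56.12583402 -62.03760542  82.10408607  50.45109571
  71.99832114  82.65027789]
-170 [0.57, 0.06, 0.035] [ 26.60425848  43.25609814 -51.5116313   96.27927884  38.37760999
  59.76321742  62.37275568]
-170 [0.5, 0, 0.035] [ 36.08781719  35.81988069 -51.41930995 107.98262879  34.78694718
  53.31094086  68.07941497]
```

The block fit is good (2% residual; top at z≈41 mm, yaw 13.2°). The jig is at about (0.620, 0.110) with yaw about 7.8°. Next I'll grasp across the 60 mm width, with the fingertips higher than the 14 mm stops.

```bash
python3 - <<'E'
from h import *
print(robot.tip_reach)
x,y,w=.6263,-.1977,13.15
robot.move_to([x,y,.10],[180,0,w])
print(robot.line_to([x,y,.036],[180,0,w],velocity=.06,f_stop=5))
f0=robot.current_contact_force()
fingers.gripper_to(0.0,40)
robot.pause(.2)
print(robot.current_tool_pos(),robot.current_finger_gap(),robot.current_gripper_force(),f0,robot.current_contact_force(),robot.current_time_s())
im,M=snap("wrist","g1");snap("side","g1s")
a=cv2.imread("pics/g1.png");b=cv2.imread("pics/g1s.png")[200:350,150:350]
cv2.imwrite("pics/m2.png",cv2.resize(np.hstack([a,cv2.resize(b,(512,384))]),(800,300)))
E
```

```text
0.017
False
[ 0.62657393 -0.19766183  0.03661853] 0.6925832453806129 46.45718157291412 [-0.0082318  -0.37357425  0.6465325 ] [0.00583475 1.10911509 4.69001965] 9.35
```

View pics/m2.png

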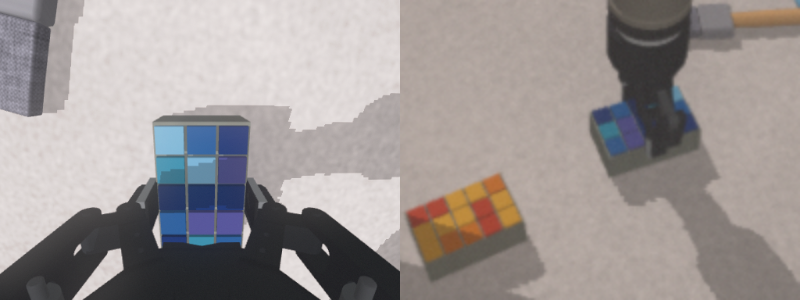

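The block is held squarely between the pads and pressed lightly onto the bench (about 4.7 N up on the tool). I'll slide it round the brush to a spot in front of the corner and re-check the jig from there.

```bash
python3 - <<'E'
from h import *
q=np.array([.6198,.110,.1365]);c,s=np.cos(q[2]),np.sin(q[2]);R=np.array([[c,-s],[s,c]])
for p,w in (((.54,-.13),11),((.515,-.05),9),(tuple(q[:2]+R@[-.09,-.045]),7.8)):
    robot.line_to([p[0],p[1],.036],[180,0,w],velocity=.08)
    print(p,robot.current_tool_pos(),robot.current_eef_rot()[2],robot.current_contact_force().round(1),robot.current_finger_gap())
snap("wrist","s1");snap("top","s1t");print(robot.current_time_s(),robot.current_joint_positions())
a=cv2.imread("pics/s1.png");b=cv2.imread("pics/s1t.png")[140:290,180:380]
cv2.imwrite("pics/m3.png",cv2.resize(np.hstack([a,cv2.resize(b,(512,384))]),(800,300)))
E
```

```text
(0.54, -0.13) [ 0.54041698 -0.13018025  0.03654462] 11.00199219578415 [ 1.8 -1.3  6.5] 0.6929007733984938
(0.515, -0.05) [ 0.51474324 -0.0508007   0.03651443] 8.98321675046448 [ 0.8 -2.1  7.1] 0.6903145611744321
(np.float64(0.5367605932019757), np.float64(0.05317168910980886)) [0.53548271 0.05078847 0.03654435] 7.7040464104682 [-0.9 -4.7 10.3] 0.6897428507610643
13.7417 [-47.32002465  41.41835317  58.12641479 104.75802941 -41.22930998
  58.10548417 -54.35876672]
```

View pics/m3.png

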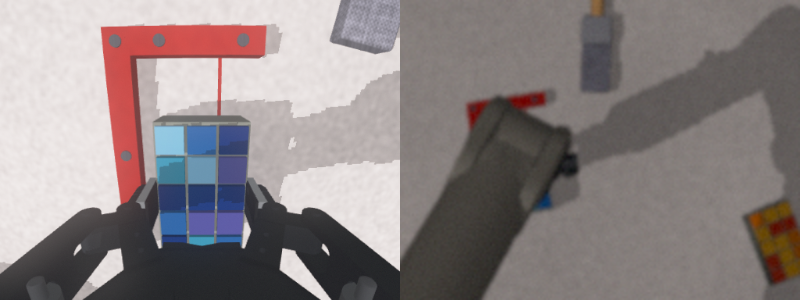

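```bash
cat > r2.py <<'E'
from fit import *
robot.pause(.2)
print(robot.current_tool_pos(),robot.current_contact_force(),robot.current_torque(),robot.current_eef_rot())
h,M=load("s1");roi=np.zeros((384,512),np.float32);roi[:205]=1
m=cv2.morphologyEx(redmask(h),cv2.MORPH_OPEN,np.ones((5,5)))
m=biggest(m,7).astype(np.float32)*roi
import fit
r0=render
def rr(*a): return r0(*a)*roi
fit.render=rr
for q0 in ([.6198,.11,.1365],):
    q,e=fit.fit([(m,M)],jigs,q0);print(q,np.degrees(q[2]),e)
    q,e=fit.fit([(m,M)],jigs,list(q)+[.014]);print(q,np.degrees(q[2]),e)
q=np.r_[q[:3]];T=robot.current_tool_pos();c,s=np.cos(q[2]),np.sin(q[2])
print("tool in jig",np.array([[c,s],[-s,c]])@(T[:2]-q[:2]))
E
python3 r2.py
```

```text
[0.53546809 0.05080094 0.03653629] [-2.00081257 -5.16719553  9.77264627] [-0.73382218  0.11171888  0.10181662] [1.79872793e+02 1.36315407e-01 7.70433050e+00]
[0.61972167 0.1104016  0.13096638] 7.503821044413507 0.097301674897543
[0.61990116 0.11095903 0.13339382 0.01225485] 7.642902673026802 0.08702373602466859
tool in jig [-0.09168392 -0.04839419]
```

```bash
cat > push.py <<'E'
from h import *
A=np.radians(7.6);c,s=np.cos(A),np.sin(A);R=np.array([[c,-s],[s,c]]);O=np.array([.6199,.1107])
def st(t=""):
    T=robot.current_tool_pos();f=robot.current_contact_force();j=R.T@(T[:2]-O)
    F=R.T@f[:2];print(t,"jig mm",(j*1e3).round(2),"z",round(T[2]*1e3,2),"rot",robot.current_eef_rot().round(2),"F",F.round(1),round(f[2],1),"M",robot.current_torque().round(2),"gap",round(robot.current_finger_gap(),3),"t",round(robot.current_time_s(),1));return j,F
def go(j,z=.0363,yaw=7.6,v=.03,f=None):
    p=O+R@np.asarray(j);return robot.line_to([p[0],p[1],z],[180,0,yaw],velocity=v,f_stop=f)
E
python3 - <<'E'
from push import *
go([-.09,-.043],v=.02);st("a")
print(go([-.09,-.02],v=.02,f=12));robot.pause(.2);st("b")
E
```

```text
a jig mm [-91.53 -44.73] z 36.52 rot [1.7989e+02 1.3000e-01 7.4900e+00] F [-0.8 -4.2] 7.3 M [-0.66  0.   -0.02] gap 0.695 t 14.2
True
b jig mm [-91.19 -30.56] z 36.96 rot [1.7913e+02 2.0000e-02 7.4900e+00] F [-2.5  0.3] 2.2 M [0.24 0.62 0.23] gap 0.69 t 15.5
```

```bash
python3 - <<'E'
from push import *
go([-.09,-.0300],z=.0360,v=.01);robot.pause(.3);st("c")
go([-.09,-.0275],z=.0360,v=.01);robot.pause(.3);st("d")
E
```

```text
c jig mm [-91.1 -31.1] z 36.51 rot [1.7999e+02 1.1000e-01 7.5000e+00] F [-4.9 -0.9] 9.3 M [-0.3   0.89  0.03] gap 0.69 t 16.2
d jig mm [-90.92 -30.76] z 36.6 rot [1.7979e+02 6.0000e-02 7.4800e+00] F [-5.  -3.3] 7.3 M [-0.8   0.71  0.25] gap 0.69 t 16.9
```

```bash
cat >> push.py <<'E'
import json
def ctl(C,n,ft,kyaw=0,tol=2,verb=2):
    """hold forces ft (None = hold position), keep tool upright; C=[jx,jy,z,roll,pitch,yaw] commanded"""
    C=np.array(C,float)
    for i in range(n):
        p=O+R@C[:2];robot.line_to([p[0],p[1],C[2]],list(C[3:]),velocity=.008);robot.pause(.12)
        f=robot.current_contact_force();F=R.T@f[:2];e=robot.current_eef_rot();M=robot.current_torque()
        if verb and (i%verb==0 or i==n-1): st(i)
        for k in (0,1):
            if ft[k] is not None: C[k]+=np.clip((F[k]-ft[k])*1.5e-4,-.001,.001)
        C[2]+=np.clip((f[2]-9)*2e-5,-1e-4,1e-4)
        C[3]+=np.clip(.6*(180-e[0]%360),-.3,.3);C[4]+=np.clip(-.6*e[1],-.3,.3);C[5]+=np.clip(kyaw*M[2],-.15,.15)
    json.dump(C.tolist(),open("C.json","w"));print("C",C.round(4));return C
E
python3 - <<'E'
from push import *
ctl([-.09,-.0275,.036,180,0,7.6],14,[None,-10],kyaw=.4)
E
```

```text
0 jig mm [-90.91 -30.78] z 36.6 rot [1.7979e+02 6.0000e-02 7.4800e+00] F [-5.  -4.9] 7.3 M [-0.8   0.71  0.23] gap 0.691 t 17.3
2 jig mm [-90.76 -30.69] z 36.56 rot [ 1.7987e+02 -1.0000e-02  7.6100e+00] F [-3.7 -6.2] 5.9 M [-1.17  0.53  0.25] gap 0.691 t 18.0
4 jig mm [-90.62 -30.59] z 36.55 rot [ 1.7993e+02 -2.0000e-02  7.7700e+00] F [-3.7 -6.9] 6.7 M [-1.46  0.53  0.2 ] gap 0.691 t 18.8
6 jig mm [-90.63 -30.55] z 36.53 rot [ 1.7995e+02 -1.0000e-02  7.8300e+00] F [-3.9 -7.8] 6.5 M [-1.8   0.42  0.06] gap 0.687 t 19.5
8 jig mm [-90.6  -30.59] z 36.54 rot [ 1.7996e+02 -1.0000e-02  7.8300e+00] F [-2.6 -8.6] 6.6 M [-1.92  0.5   0.05] gap 0.69 t 20.2
10 jig mm [-90.62 -30.53] z 36.53 rot [179.98  -0.     7.84] F [-4.3 -8.4] 7.1 M [-2.06  0.51  0.05] gap 0.689 t 21.0
12 jig mm [-90.6  -30.57] z 36.53 rot [179.97  -0.     7.84] F [-3.5 -9.9] 7.3 M [-2.21  0.55  0.01] gap 0.691 t 21.7
13 jig mm [-90.64 -30.54] z 36.5 rot [179.99   0.     7.84] F [-4.6 -9.8] 6.7 M [-2.19  0.57 -0.01] gap 0.692 t 22.1
C [-9.000000e-02 -2.270000e-02  3.530000e-02  1.805923e+02  3.440000e-02
  8.165200e+00]
```

The block is flush on the long stop at yaw 7.83° (moment ≈ 0). Next I'll slide it along into the short stop, keeping that push, and then load both stops.

```bash
python3 - <<'E'
import push,json
from push import *
C=np.array(json.load(open("C.json")));p=O+R@C[:2]
t=open("push.py").read().replace("radians(7.6)","radians(7.83)");open("push.py","w").write(t)
A=np.radians(7.83);c,s=np.cos(A),np.sin(A);push.R=R2=np.array([[c,-s],[s,c]])
C[:2]=R2.T@(p-O);print(C[:2])
for x in (-.075,-.062,-.056):
    C[0]=x;p=O+R2@C[:2];print(robot.line_to([p[0],p[1],C[2]],list(C[3:]),velocity=.02,f_stop=12));robot.pause(.1);st(x)
json.dump(C.tolist(),open("C.json","w"))
E
```

```text
[-0.0900904  -0.02233803]
False
-0.075 jig mm [-77.81 -30.23] z 36.53 rot [-179.95    0.26    7.84] F [-9.7 -8. ] 11.2 M [-2.34  1.37  0.01] gap 0.693 t 23.1
False
-0.062 jig mm [-64.68 -30.24] z 36.52 rot [-179.96    0.25    7.84] F [-8.3 -8.3] 10.9 M [-2.29  1.34  0.02] gap 0.69 t 24.0
False
-0.056 jig mm [-58.34 -30.21] z 36.54 rot [-179.96    0.21    7.84] F [-8.1 -8.5] 11.6 M [-2.31  1.21  0.06] gap 0.689 t 24.5
```

```bash
python3 - <<'E'
from push import *
C=json.load(open("C.json"))
C=ctl(C,8,[-24,-12])
C=ctl(C,22,[-24,-16],kyaw=.1,verb=3)
E
```

```text
0 jig mm [-58.35 -30.22] z 36.53 rot [-179.96    0.21    7.84] F [-8.1 -7.5] 10.7 M [-2.23  1.24  0.07] gap 0.694 t 24.9
2 jig mm [-57.58 -30.15] z 36.53 rot [1.7997e+02 1.1000e-01 7.8200e+00] F [-10.2  -8.9] 11.4 M [-2.39  1.62  0.23] gap 0.689 t 25.7
4 jig mm [-55.79 -30.14] z 36.53 rot [1.7996e+02 3.0000e-02 7.8000e+00] F [ -9.4 -11.5] 11.0 M [-2.53  1.73  0.24] gap 0.698 t 26.5
6 jig mm [-53.84 -30.17] z 36.55 rot [1.7997e+02 1.0000e-02 7.8000e+00] F [-10.  -10.8] 11.1 M [-2.65  1.68  0.24] gap 0.692 t 27.3
7 jig mm [-52.92 -30.15] z 36.53 rot [1.7997e+02 1.0000e-02 7.8000e+00] F [ -9.5 -10.9] 10.7 M [-2.68  1.74  0.26] gap 0.693 t 27.7
C [-4.80000e-02 -1.99000e-02  3.57000e-02  1.80699e+02 -3.41800e-01
  8.16520e+00]
0 jig mm [-51.96 -30.15] z 36.52 rot [1.7997e+02 1.0000e-02 7.7900e+00] F [-10.2 -10.4] 10.2 M [-2.69  1.67  0.29] gap 0.691 t 28.1
3 jig mm [-50.12 -30.11] z 36.55 rot [1.7995e+02 9.0000e-02 7.7900e+00] F [-12.1 -13. ] 11.6 M [-3.21  1.97  0.34] gap 0.691 t 29.3
6 jig mm [-50.06 -30.11] z 36.52 rot [179.98   0.19   7.8 ] F [-18.7 -13.9] 16.6 M [-3.65  3.07  0.21] gap 0.693 t 30.5
9 jig mm [-50.07 -30.13] z 36.5 rot [-1.80e+02  1.30e-01  7.81e+00] F [-20.6 -13.8] 16.4 M [-3.94  3.88  0.17] gap 0.691 t 31.6
12 jig mm [-50.05 -30.09] z 36.52 rot [1.80e+02 5.00e-02 7.83e+00] F [-22.9 -15.7] 18.3 M [-4.07  4.19  0.14] gap 0.695 t 32.7
15 jig mm [-50.05 -30.11] z 36.52 rot [1.7999e+02 4.0000e-02 7.8300e+00] F [-23.3 -14.6] 17.9 M [-4.14  4.22  0.1 ] gap 0.692 t 33.8
18 jig mm [-50.06 -30.1 ] z 36.51 rot [1.7999e+02 4.0000e-02 7.8400e+00] F [-23.4 -16.5] 16.1 M [-4.25  4.31  0.03] gap 0.694 t 34.9
21 jig mm [-50.05 -30.09] z 36.52 rot [1.80e+02 2.00e-02 7.85e+00] F [-22.7 -16.1] 15.6 M [-4.3   4.33  0.08] gap 0.686 t 36.0
C [-3.750000e-02 -1.520000e-02  3.760000e-02  1.809235e+02 -1.312600e+00
  8.527400e+00]
```

```bash
python3 - <<'E'
from push import *
robot.pause(.5);st();snap("wrist","f1");snap("side","f1s");st()
a=cv2.imread("pics/f1.png");b=cv2.imread("pics/f1s.png")
cv2.imwrite("pics/m4.png",cv2.resize(np.hstack([a,b]),(800,300)))
E
```

```text
jig mm [-50.05 -30.11] z 36.52 rot [1.80e+02 2.00e-02 7.85e+00] F [-23.4 -16.3] 16.8 M [-4.28  4.32  0.03] gap 0.692 t 36.5
 jig mm [-50.06 -30.11] z 36.54 rot [-1.80e+02  2.00e-02  7.84e+00] F [-23.5 -15.9] 15.8 M [-4.29  4.38 -0.01] gap 0.692 t 36.6
```

View pics/m4.png

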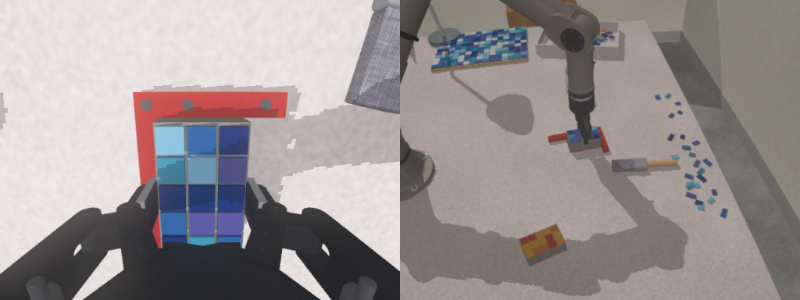

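The wrist view shows the block home in the corner, flush on both stops. The side view shows the brush and orange block where they were. The push is steady, so I'm handing in the job.

```bash
python3 -c "
from station import workorder
print(workorder.close_job())"
```

```text
the job is handed in; nothing more can be done
None
```

The blue block is in the jig corner, flush on both stops and still held there (about 23 N toward the short stop, 16 N toward the long stop), and the job was handed in at about 37 s; on first touching the long stop, the gripper tilted about 0.9° for a moment, which may have tipped the block slightly before I levelled it.

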